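# Tip a glued-up box onto the planing board and seat it against the stop

## Task

Get the wooden box ready for planing its dowel plugs: slide it upright and square up to the near edge of the planing board, tip it over that edge by pushing high on the plugged face so that it lies flat on the cork with the plugs on top, then push it along the board until its lid is flush against the stop, pressing it home firmly for about half a second before you let go. The glue is still young, so never push the box with more than 25 N. Leave the other things on the bench where they are.

Things in the scene. Friction and masses are not known exactly. Their poses are not given: they have to be found in the camera images.
- box: Light wood box with six flush dark dowel plugs on its -y face (turned away from the board). 110 wide (x), 100 deep (y), 135 mm tall (z), 0.4 to 0.75 kg, centre of mass central, too wide to grip. Origin: centre of its underside; z points to the lid. It stands on the bench lid up, its +y face 25 to 60 mm short of the board's near edge and up to 0.2 rad out of square with it.
- box_lid (a point): Centre of the box's lid face (the top while it stands), 135 mm from the underside. It must end flush against the stop. While the box tips, the pushed face rises: a finger that only pushes level drags the face down and jams the box (over 25 N), so the finger must rise along the arc about the board's edge. Past about 0.9 rad of lean the box rolls over by itself.
- box_heel (a point): Middle of the lower edge of the box's +y face: the edge that meets the board. The box's friction on everything is 0.5 to 0.7: a push above about 65 mm from the bench can topple it even where nothing stops its foot, a push below about 60 mm slides it.
- board: Planing board, cork-faced, 180 wide (x), 250 long (y), 15 mm thick, fixed by a steel holdfast. Origin: at bench level, middle of its near end; y points along the board from that near edge (facing the box) to the stop, z up. The near edge is a square 15 mm step that catches the box's foot. Holdfast: 140 mm high at x -50 to -145, y 222 mm, behind the stop.
- stop: Planing stop: dark hardwood strip across the board, 160 mm wide, 20 mm thick along the board, standing 18 mm above the board's top. Fixed to the board; same origin and axes as the board, its face lies at y = 170 mm.
- stop_face (a point): Middle of the stop's face that looks to the near edge: 170 mm from the board's near edge, 24 mm above the bench.
- glue_bottle: White glue bottle with red cap, 58 mm across, 160 mm tall, standing beyond the stop. Origin: centre of its underside. Leave alone.
- sanding_block: Cork sanding block 67 x 110 x 37 mm lying beside the board on the side away from the robot. Origin: centre of its underside. Leave alone.
- tape_roll: Yellow roll of masking tape, 100 mm across, 25 mm tall. Origin: centre of its underside. Leave alone.
- pine_blocks: Bundle of small pine blocks, 104 x 59 x 59 mm. Origin: centre of its underside. Leave alone.
- small_stool: Unfinished small wooden stool, 110 x 100 x 116 mm. Origin: bench level under its seat's centre. Leave alone.
- try_square: Try square lying flat: dark wooden stock 110 mm long, steel blade 200 mm. Origin: bench level near the middle of the blade's length. Leave alone.
- mallet: Wooden mallet lying down, head 70 mm across and 110 mm long, handle 200 mm. Origin: bench level under its handle. Leave alone.
There are look-alikes about, which are no part of the job. What is shaped like the box but pink, purple or turquoise is not meant.

How it is judged:
By the outcome, as a careful person would: the job done as asked, in the order asked, and still so for the second after the job is handed in, with the robot touching nothing.
It also fails if it takes over 69 s, if anything falls off the work surface, if the arm or the gripper's body presses on something with over 40 N, if the wrist force passes 120 N, or if a joint passes its speed limit or range.

## Robot

A 6-joint arm with a two-finger parallel gripper is mounted at the origin on the work surface. World frame = base frame: x ahead of the robot, y to its left, z up, the work surface at z = 0. Lengths are in m, angles in degrees, forces in N, time in s.
With the tool pointing down it reaches from about 0.25 to 0.725 m from the base axis. Payload 9.7 kg.
Tool frame: the origin (TCP) lies at the centre of the arm's flange, where the gripper is bolted on; the fingertips stand 173 mm ahead of it and the grasp point (between the pads) lies 155 mm ahead of it; z points along the fingers, y is the line along which they close (so a half turn about z gives the same grasp; the last joint's range is limited). The gripper opens to 85 mm and grips with 20 to 120 N. Pads are 22 mm wide; open, the fingers measure 114 mm over their backs; the gripper's body (76 mm by 85 mm) begins 54 mm behind the grasp point. The pads swing forward as they close: fully open they stand 13 mm farther back than shut.
Start: joints at [67.036, 4.979, 10.078, 95.1, 0, 90], TCP at [0.215, 0.506, 0.405] pointing down, gripper open.
Joint ranges: [-179.16, 179.16], [-48.56, 103.87], [-65.8, 70.77], [-126.05, 130.52], [-82.76, 87.17], [-180, 180]. Speed limits (degrees/s): [127.2, 127.2, 147.25, 180, 180, 180].

## Interface

Orientations are given as [roll, pitch, yaw] about the fixed x, y, z axes, in that order (R = Rz(yaw) Ry(pitch) Rx(roll)).
In Python, from cell import arm gives the robot as it stands. The module is installed in compiled form; this text tells all that it offers.
- The arm moves only by the tool step_arm, never from a script. Its argument "series" is a list of rows, each an object with "jaw": the finger opening in cm, from 0 to 8.54; "slide": the shift along the tool's x, y, z in cm, a list of three; "dr": the turn, a rotation vector about the tool's x, y, z in degrees, a list of three. A call has 1 to 20 rows; each row is the pose to reach, as a shift and turn from the pose commanded when the call began, along the tool's axes at that moment; what a row does not reach only later rows make up. A row lasts 1/10 s, in which the tool goes at most 50 mm and 8.59 degrees, less where a joint would pass 70% of its speed; a pose out of reach is approached as far as the arm can. A call with a gripper value outside its range is refused whole. The fingers move at their own pace and stop on an object; the grip force is fixed at half the most. Time passes only in rows, so rows that repeat a pose let the fingers close. It gives the time, the measured TCP pose, the force, the opening and the grip force at its end, in the units of the state.
- arm.sense(): the state, without advancing time (a new reading comes with each control period).
- arm.read_camera(name): name is "scene" or "top" or "wrist"; returns a dict with "frame" (420x560x3 uint8, red, green, blue), "K" (3x3 intrinsics, pixels), "rvec" (rotation vector, rad) and "tvec" (3), from world to camera coordinates, as OpenCV has them. Camera axes: x right, y down, z forward; pixel columns grow to the right and rows downward; lengths in m; the calibration is good to about 2 mm. A picture is of the moment at which its call begins. There is no depth.
- arm.hand_in(): hands the job in; it is judged then, once.
Trained networks look in the newest picture that a camera, given by its name, has taken for a name from the list of things; names that differ only in an ending like _2 or _b are one class to them, and where a whole thing is asked for, a point or a joint stands for the part that bears it (a point fixed in the world has none). Each returns a list of dicts, best first, with "p" (0 to 1); they miss things now and then, are a little off and sometimes report something else, mostly with a low value. They report only what shows in the picture. A call takes as long as a camera call. They do not tell look-alikes from the thing itself.
- arm.boxes_of(camera, query): "uv" ([column, row] in pixels, amid what is visible of it).
- arm.masks_of(camera, query): "region" (420x560 bool, what is visible of it) and "uv" ([column, row] in pixels, amid what is visible of it).
The state is a dict: "time_s": time; "q": joint angles; "dq": joint speeds; "tau": joint torques, N m; "tcp_pos": TCP position; "ee_rot": TCP orientation; "force": force on the tool from outside, world axes, zero at the start; "moment": the same for the moment, N m; "finger_gap": finger opening in m; "grip_force": force on a finger pad.
Only numpy, scipy, OpenCV 4.12 (cv2) and the standard library are available. Lean on these libraries where they do the work, as an engineer would, in place of code of your own. Each camera call takes 0.05 s, during which the arm holds its last target. There are 200 camera calls.

## Working session

There is one attempt and no reset: what is moved stays moved. The work goes in short steps, Python scripts to look and compute and a tool call to move; the robot and the scene stay as the last step left them, time stands still between calls to the robot, and variables do not carry over. Pictures are saved under pics/ and viewed, at most 10 in all, crops included, and the job is handed in when it is done.

Besides the shell and the picture viewer there is one more tool, called after "Request:" by a JSON object that holds its "method" and its "body". step_arm: Moves the arm, as the interface text tells. Its arguments: {"type":"object","properties":{"series":{"type":"array"}},"required":["series"]}

```bash
mkdir -p pics; cat > h.py <<'E'
import numpy as np, cv2
from cell import arm
def cam(n):
    c=arm.read_camera(n); R=cv2.Rodrigues(np.array(c['rvec'],float))[0]
    return c['frame'],np.array(c['K'],float),R,np.array(c['tvec'],float).ravel()
def save(f,n): cv2.imwrite('pics/'+n,f[:,:,::-1])
def back(uv,z,K,R,t):
    uv=np.atleast_2d(np.array(uv,float)); d=np.c_[uv,np.ones(len(uv))]@np.linalg.inv(K).T@R
    o=-R.T@t; return o+d*((z-o[2])/d[:,2])[:,None]
def proj(P,K,R,t):
    p=np.atleast_2d(P)@R.T+t; p=p@K.T; return p[:,:2]/p[:,2:]
E
python3 - <<'E'
from h import *
ims=[]
for n in ['top','scene']:
    f,K,R,t=cam(n); ims.append(f); print(n,'campos',-R.T@t,'axis',R[2])
    for q in ['box','board','stop','stop_face','box_heel','box_lid']:
        for d in arm.boxes_of(n,q)[:3]: print(q,np.round(d['uv']),round(d['p'],2),np.round(back(d['uv'],0.0,K,R,t)[0],3))
save(ims[0],'top.png');save(ims[1],'scene.png')
s=arm.sense();print(s)
E
```

```text
top campos [0.2922035  0.01962914 1.66132921] axis [ 1.50341589e-01  6.31777076e-04 -9.88633910e-01]
box [365. 258.] 0.98 [ 0.411 -0.227  0.   ]
box [266. 126.] 0.95 [0.836 0.09  0.   ]
box [327. 138.] 0.93 [ 0.8   -0.108  0.   ]
board [261. 225.] 0.74 [0.512 0.1   0.   ]
board [197. 235.] 0.55 [0.477 0.301 0.   ]
stop [244. 231.] 0.54 [0.493 0.153 0.   ]
stop_face [247. 232.] 0.71 [0.49  0.143 0.   ]
stop_face [198. 237.] 0.47 [0.473 0.299 0.   ]
box_heel [326. 142.] 0.83 [ 0.786 -0.104  0.   ]
box_heel [267. 126.] 0.83 [0.836 0.086 0.   ]
box_heel [386. 316.] 0.73 [ 0.233 -0.29   0.   ]
box_lid [334. 203.] 0.79 [ 0.584 -0.131  0.   ]
box_lid [366. 258.] 0.74 [ 0.413 -0.23   0.   ]
box_lid [267. 123.] 0.7 [0.847 0.087 0.   ]
scene campos [0.89419339 0.01719387 1.27690726] axis [-0.31602738  0.00429896 -0.94874033]
box [178. 123.] 0.98 [ 0.193 -0.285  0.   ]
box [221. 238.] 0.86 [ 0.565 -0.139  0.   ]
box [196. 175.] 0.71 [ 0.369 -0.221  0.   ]
stop [318. 214.] 0.97 [0.495 0.146 0.   ]
stop_face [319. 213.] 0.89 [0.492 0.149 0.   ]
box_heel [219. 235.] 0.98 [ 0.556 -0.144  0.   ]
box
[... 194 characters left out ...]
_lid [300. 324.] 0.73 [0.809 0.086 0.   ]
{'time_s': 0.7, 'q': array([ 6.70356481e+01,  4.97926116e+00,  1.00778845e+01,  9.51018441e+01,
       -7.96526890e-04,  9.00016235e+01]), 'dq': array([-0.10920345,  0.03165441,  0.05203675,  0.05084366,  0.07765016,
       -0.01670866]), 'tau': array([ 5.71232267e-04, -5.19964314e+01,  4.64784658e+01,  1.22574704e-03,
        1.94274712e-04, -1.57766195e-06]), 'tcp_pos': array([0.21458354, 0.50639893, 0.40467772]), 'ee_rot': array([-1.79996779e+02,  7.96618152e-04,  1.57034025e+02]), 'force': array([ 0.10243515,  0.02755355, -0.64111242]), 'moment': array([ 0.00766839,  0.03586849, -0.01075062]), 'grip_force': 0.0, 'finger_gap': 0.08550585996781215}
```

View pics/top.png

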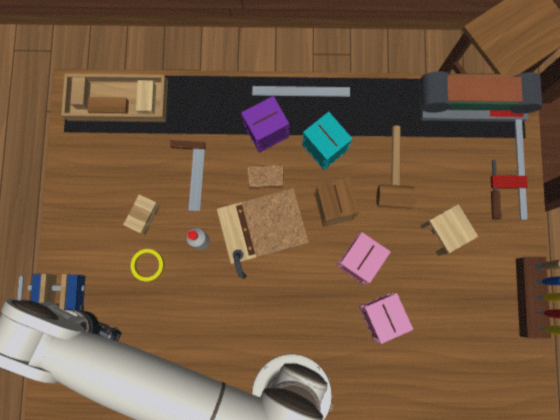

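View pics/scene.png

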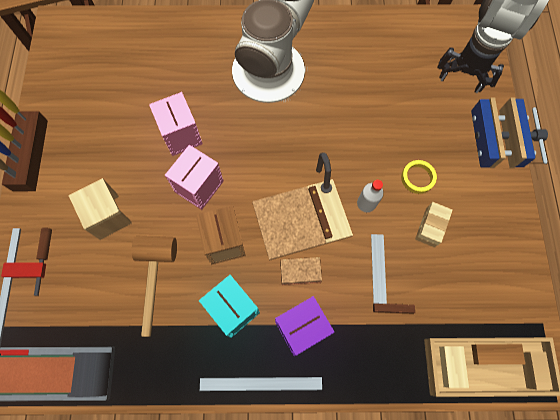

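Top view: the brown box stands at (335,203), with the board's near edge at about (300,220) and the stop at (243,231). The pink, teal and purple boxes are look-alikes. Next I fit poses by matching silhouettes.

```bash
cat >> h.py <<'E'
from scipy.optimize import minimize
def T(p): 
    c,s=np.cos(p[2]),np.sin(p[2]); return np.array([[c,-s],[s,c]])
def cuboid(p,lo,hi):
    C=np.array([[x,y,z] for x in(lo[0],hi[0]) for y in(lo[1],hi[1]) for z in(lo[2],hi[2])])
    return np.c_[C[:,:2]@T(p).T+p[:2],C[:,2]]
def sil(P,c,S=8):
    uv=proj(P,*c[1:]); m=np.zeros((420,560),np.uint8)
    cv2.fillConvexPoly(m,cv2.convexHull(np.round(uv*2**S).astype(np.int32)),1,shift=S); return m>0
def fit(p0,lo,hi,obs):
    def cost(p):
        s=0
        for c,m in obs:
            k=sil(cuboid(p,lo,hi),c); s+=1-(k&m).sum()/max(1,(k|m).sum())
        return s
    best=None
    for a in (-.2,0,.2):
        q=np.array(p0)+[0,0,a]
        sx=np.array([q,q+[.02,0,0],q+[0,.02,0],q+[0,0,.15]])
        r=minimize(cost,q,method='Nelder-Mead',options=dict(initial_simplex=sx,xatol=1e-4,fatol=1e-4))
        if best is None or r.fun<best.fun: best=r
    return best
def mask(n,q,uv):
    L=[d for d in arm.masks_of(n,q) if np.hypot(*(np.array(d['uv'])-uv))<30]
    return L[0]['region'].astype(bool) if L else None
BOX=((-.055,-.05,0),(.055,.05,.135)); BRD=((-.09,0,0),(.09,.25,.015)); STP=((-.08,.17,.015),(.08,.19,.033))
E
python3 - <<'E'
from h import *
ob={'box':[], 'board':[], 'stop':[]}
uvs={'top':dict(box=(335,203),board=(265,225),stop=(243,231)),'scene':dict(box=(221,235),board=(300,218),stop=(319,213))}
ims={}
for n in uvs:
    c=cam(n); ims[n]=c
    for q in ob:
        m=mask(n,q,uvs[n][q])
        if m is None: print('miss',n,q)
        else: ob[q].append((c,m)); print(n,q,m.sum())
res={}
for q,p0,d in [('box',(.55,-.125,-.1),BOX),('board',(.52,.0,0.2),BRD),('stop',(.52,0,0.2),STP)]:
    if ob[q]:
        r=fit(p0,*d,ob[q]); res[q]=r.x; print(q,np.round(r.x,4),r.fun)
        for o in ob[q]:
            r=fit(p0,*d,[o]); print('   single',np.round(r.x,4),round(r.fun,3))
tiles=[]
for n,(u0,v0) in dict(top=(210,160),scene=(190,170)).items():
    f=ims[n][0][v0:v0+110,u0:u0+170]; f=cv2.resize(f,None,fx=4.5,fy=4.5,interpolation=cv2.INTER_CUBIC)[:,:,::-1].copy()
    for q,d in [('box',BOX),('board',BRD)]:
        if q in res:
            h=cv2.convexHull(proj(cuboid(res[q],*d),*ims[n][1:]).astype(np.float32))
            cv2.polylines(f,[((h-[u0,v0]+.5)*4.5).astype(np.int32)],True,(0,255,0),1)
    tiles.append(f[:295] if 0 else cv2.resize(f,(460,298)))
cv2.imwrite('pics/z.png',np.vstack(tiles))
E
```

```text
top box 1587
top board 4565
top stop 315
scene box 2002
scene board 5492
scene stop 375
box [ 0.577  -0.1279  0.2819] 0.09561636205995672
   single [ 0.5781 -0.1284  0.2999] 0.046
   single [ 0.5761 -0.1283  0.2863] 0.042
board [ 0.5431 -0.0247  0.2813] 0.1335107588063883
   single [ 0.5476 -0.0249  0.2951] 0.065
   single [ 0.543  -0.0239  0.2871] 0.063
stop [ 0.5428 -0.0262  0.2745] 0.4407980003703018
   single [ 0.5413 -0.0259  0.2653] 0.205
   single [ 0.5352 -0.0259  0.2473] 0.225
```

View pics/z.png

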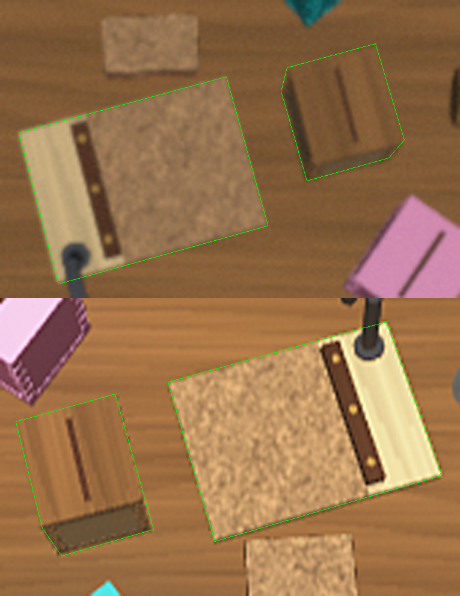

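The fitted outlines match. The box is about 58 mm short of the board, nearly square and nearly centred. Next a helper that turns goal poses into move numbers. I'll push with two spread fingers and the tool tilted, so the gripper's body clears the box.

```bash
cat >> h.py <<'E'
from scipy.spatial.transform import Rotation as Ro
BO=np.array([.5435,-.0247,.283]); 
CT=np.array([.011,0,.168])   # contact point in tool frame (jaw ~6 cm)
def cur():
    s=arm.sense(); return s,np.array(s['tcp_pos']),Ro.from_euler('xyz',s['ee_rot'],degrees=True)
def goal(xb,yb,z,al,yaw=None):
    psi=BO[2] if yaw is None else yaw
    a=np.radians(al); u=np.array([-np.sin(psi),np.cos(psi),0]); k=np.array([0,0,1.])
    X=u*np.cos(a)+k*np.sin(a); Z=u*np.sin(a)-k*np.cos(a); R=Ro.from_matrix(np.c_[X,np.cross(Z,X),Z])
    p=np.r_[T(BO)@[xb,yb]+BO[:2],z]; return p-R.apply(CT),R
def move(g,base):
    p,R=base; return np.round(100*R.inv().apply(g[0]-p),2),np.round(np.degrees((R.inv()*g[1]).as_rotvec()),1)
def where(p=None,R=None):
    if p is None: _,p,R=cur()
    c=p+R.apply(CT); return np.r_[T(BO).T@(c[:2]-BO[:2]),c[2]]
E
python3 - <<'E'
from h import *
s,p,R=cur()
for g in [goal(.004,-.2,.25,0),goal(.004,-.2,.25,32)]: print(g[0],np.hypot(*g[0][:2]),move(g,(p,R)))
for n,uv in [('mallet',(395,196)),('box',(365,258)),('small_stool',(453,229))]:
    c=cam('top');print(n,[ (np.round(d['uv']),back(d['uv'],.05,*c[1:])[0].round(3)) for d in arm.boxes_of('top',n)][:3])
E
```

```text
[ 0.60626001 -0.2261899   0.418     ] 0.6470804256494088 (array([-64.65, -52.17,  -1.33]), array([ 0. ,  0. , 50.8]))
[ 0.6306528  -0.31007007  0.38664297] 0.702756290138762 (array([-70.16, -58.94,   1.81]), array([-14.2,  29.9,  49.5]))
mallet [(array([395., 192.]), array([ 0.615, -0.314,  0.05 ]))]
box [(array([363., 260.]), array([ 0.402, -0.214,  0.05 ])), (array([336., 200.]), array([ 0.585, -0.132,  0.05 ])), (array([389., 319.]), array([ 0.227, -0.29 ,  0.05 ]))]
small_stool [(array([454., 228.]), array([ 0.505, -0.493,  0.05 ]))]
```

Request:
{"method": "step_arm", "body": {"series": [{"jaw": 6, "slide": [-64.6, -52.2, -1.3], "dr": [0, 0, 50.8]}, {"jaw": 6, "slide": [-64.6, -52.2, -1.3], "dr": [0, 0, 50.8]}, {"jaw": 6, "slide": [-64.6, -52.2, -1.3], "dr": [0, 0, 50.8]}, {"jaw": 6, "slide": [-64.6, -52.2, -1.3], "dr": [0, 0, 50.8]}, {"jaw": 6, "slide": [-64.6, -52.2, -1.3], "dr": [0, 0, 50.8]}, {"jaw": 6, "slide": [-64.6, -52.2, -1.3], "dr": [0, 0, 50.8]}, {"jaw": 6, "slide": [-64.6, -52.2, -1.3], "dr": [0, 0, 50.8]}, {"jaw": 6, "slide": [-64.6, -52.2, -1.3], "dr": [0, 0, 50.8]}, {"jaw": 6, "slide": [-64.6, -52.2, -1.3], "dr": [0, 0, 50.8]}, {"jaw": 6, "slide": [-64.6, -52.2, -1.3], "dr": [0, 0, 50.8]}, {"jaw": 6, "slide": [-64.6, -52.2, -1.3], "dr": [0, 0, 50.8]}, {"jaw": 6, "slide": [-64.6, -52.2, -1.3], "dr": [0, 0, 50.8]}, {"jaw": 6, "slide": [-64.6, -52.2, -1.3], "dr": [0, 0, 50.8]}, {"jaw": 6, "slide": [-64.6, -52.2, -1.3], "dr": [0, 0, 50.8]}, {"jaw": 6, "slide": [-64.6, -52.2, -1.3], "dr": [0, 0, 50.8]}, {"jaw": 6, "slide": [-64.6, -52.2, -1.3], "dr": [0, 0, 50.8]}, {"jaw": 6, "slide": [-64.6, -52.2, -1.3], "dr": [0, 0, 50.8]}, {"jaw": 6, "slide": [-64.6, -52.2, -1.3], "dr": [0, 0, 50.8]}, {"jaw": 6, "slide": [-64.6, -52.2, -1.3], "dr": [0, 0, 50.8]}, {"jaw": 6, "slide": [-64.6, -52.2, -1.3], "dr": [0, 0, 50.8]}]}}

```text
time_s: 3.4
tcp_pos: [0.6055, -0.2256, 0.4179]
ee_rot: [180.0, -0.0, 106.3]
force: [-0.5, 0.2, 0.5]
finger_gap: 0.0598
grip_force: 0.0
```

```bash
python3 - <<'E'
from h import *
c=cam('wrist'); save(c[0],'w1.png'); print('campos',-c[2].T@c[3])
b=[d for d in arm.masks_of('wrist','box')]; print([(np.round(d['uv']),d['p']) for d in b])
print('pred box',proj([.577,-.128,.135],*c[1:]))
s,p,R=cur(); print(p,s['q'])
# tip points predicted
for L in (.163,.168,.173):
  print(L,proj(np.array([p+R.apply([0.011,y,L]) for y in (-.03,.03)]),*c[1:]).round())
E
```

```text
campos [ 0.58451598 -0.15221963  0.38690167]
[(array([502.,  98.]), 0.95), (array([65., 99.]), 0.93), (array([283.,  62.]), 0.65)]
pred box [[280.37690861  49.20819226]]
[ 0.60537486 -0.22521106  0.41842828] [-2.04066494e+01  1.93503582e+01  2.84799439e+01  9.90821688e+01
  2.79511382e-03  5.32937788e+01]
0.163 [[204. 263.]
 [356. 263.]]
0.168 [[207. 258.]
 [354. 258.]]
0.173 [[209. 253.]
 [352. 253.]]
```

View pics/w1.png

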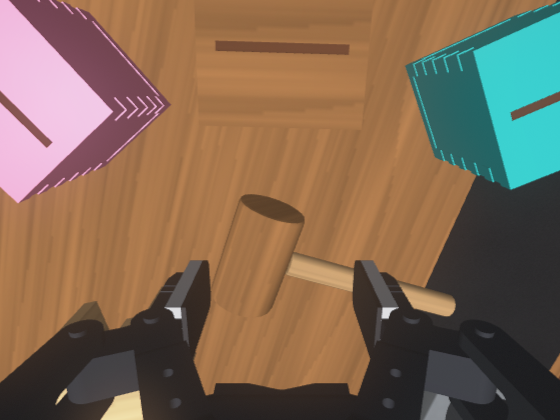

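The wrist view shows the box's lid and slot at about (283,47) and the fingertips at about row 261. I'll overlay the model here to refine its pose.

```bash
python3 - <<'E'
from h import *
c=cam('wrist'); K=c[1]; print(K.round(1).tolist())
C=cuboid([.577,-.128,.283],*BOX); C=np.vstack([C]); print(np.c_[C.round(3),proj(C,*c[1:]).round()])
L=[d for d in arm.masks_of('wrist','box') if abs(d['uv'][0]-283)<40]
if L:
    m=L[0]['region'].astype(bool); ys,xs=np.nonzero(m); print(xs.min(),xs.max(),ys.min(),ys.max())
    print([(r,np.nonzero(m[r])[0][[0,-1]]) for r in range(5,ys.max(),15)])
    r=fit((.577,-.128,.283),*BOX,[(c,m)]); print(r.x,r.fun)
    m2=cv2.findContours(m.astype(np.uint8),0,1)[0]; h=cv2.approxPolyDP(max(m2,key=len),4,True); print(h[:,0].tolist())
E
```

```text
[[366.7, 0.0, 281.1], [0.0, 366.7, 204.6], [0.0, 0.0, 1.0]]
[[ 5.38e-01 -1.91e-01  0.00e+00  2.27e+02  1.16e+02]
 [ 5.38e-01 -1.91e-01  1.35e-01  1.99e+02  1.29e+02]
 [ 5.10e-01 -9.50e-02  0.00e+00  2.22e+02  8.00e+00]
 [ 5.10e-01 -9.50e-02  1.35e-01  1.88e+02 -4.10e+01]
 [ 6.44e-01 -1.61e-01  0.00e+00  3.34e+02  1.16e+02]
 [ 6.44e-01 -1.61e-01  1.35e-01  3.61e+02  1.30e+02]
 [ 6.16e-01 -6.50e-02  0.00e+00  3.38e+02  8.00e+00]
 [ 6.16e-01 -6.50e-02  1.35e-01  3.72e+02 -4.10e+01]]
```

The prediction fits within a few pixels, with about 0.03 rad residual yaw. The mallet lies close behind, so I'll use a 28° tilt with contact at z = 55 mm.

```bash
python3 - <<'E'
from h import *
s,p,R=cur(); b=goal(.004,-.2,.25,0); b=(np.array([.6055,-.2256,.4179]),R)
for g in [goal(.004,-.18,.2,28),goal(.004,-.172,.055,28)]: print(g[0],np.hypot(*g[0][:2]),*move(g,b))
g0=goal(.004,-.172,.055,28)
print('tilted axes: +10mm u ->',move((g0[0]+np.r_[T(BO)@[0,.01],0],g0[1]),g0), '+10mm z',move((g0[0]+[0,0,.01],g0[1]),g0))
E
```

```text
[ 0.62233953 -0.28148299  0.34317101] 0.6830367236786484 [-5.83  0.04  7.48] [ 0.  28.   0.1]
[ 0.62010563 -0.27380121  0.19817101] 0.6778628902078918 [-5.02  0.03 21.98] [ 0.  28.   0.1]
tilted axes: +10mm u -> (array([ 0.88, -0.  ,  0.47]), array([0., 0., 0.])) +10mm z (array([ 0.47,  0.  , -0.88]), array([0., 0., 0.]))
```

Request:
{"method": "step_arm", "body": {"series": [{"jaw": 6, "slide": [-5.8, 0, 7.5], "dr": [0, 28, 0]}, {"jaw": 6, "slide": [-5.8, 0, 7.5], "dr": [0, 28, 0]}, {"jaw": 6, "slide": [-5.8, 0, 7.5], "dr": [0, 28, 0]}, {"jaw": 6, "slide": [-5.8, 0, 7.5], "dr": [0, 28, 0]}, {"jaw": 6, "slide": [-5.8, 0, 7.5], "dr": [0, 28, 0]}, {"jaw": 6, "slide": [-5.0, 0, 22], "dr": [0, 28, 0]}, {"jaw": 6, "slide": [-5.0, 0, 22], "dr": [0, 28, 0]}, {"jaw": 6, "slide": [-5.0, 0, 22], "dr": [0, 28, 0]}, {"jaw": 6, "slide": [-5.0, 0, 22], "dr": [0, 28, 0]}, {"jaw": 6, "slide": [-5.0, 0, 22], "dr": [0, 28, 0]}]}}

```text
time_s: 4.6
tcp_pos: [0.6197, -0.2737, 0.1996]
ee_rot: [180.0, -27.9, 106.3]
force: [1.0, 0.0, 1.2]
finger_gap: 0.0601
grip_force: 0.0
```

```bash
python3 - <<'E'
from h import *
c=cam('wrist'); save(c[0],'w2.png'); print(where(),arm.sense()['force'])
E
```

```text
[ 0.00429244 -0.17269828  0.05779183] [-0.44109581  0.05236597  1.28555718]
```

View pics/w2.png

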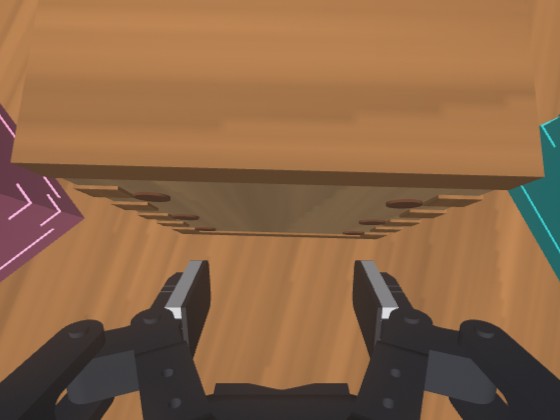

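The plugs are clearly visible on the near face, the box is centred, and the fingers are about 14 mm short of it. Sliding slowly now.

Request:
{"method": "step_arm", "body": {"series": [{"jaw": 6, "slide": [0.35, 0, 0.19], "dr": [0, 0, 0]}, {"jaw": 6, "slide": [0.7, 0, 0.38], "dr": [0, 0, 0]}, {"jaw": 6, "slide": [0.97, 0, 0.52], "dr": [0, 0, 0]}, {"jaw": 6, "slide": [1.14, 0, 0.61], "dr": [0, 0, 0]}, {"jaw": 6, "slide": [1.32, 0, 0.7], "dr": [0, 0, 0]}, {"jaw": 6, "slide": [1.5, 0, 0.8], "dr": [0, 0, 0]}, {"jaw": 6, "slide": [1.67, 0, 0.89], "dr": [0, 0, 0]}, {"jaw": 6, "slide": [1.85, 0, 0.99], "dr": [0, 0, 0]}, {"jaw": 6, "slide": [2.02, 0, 1.08], "dr": [0, 0, 0]}, {"jaw": 6, "slide": [2.2, 0, 1.17], "dr": [0, 0, 0]}]}}

```text
time_s: 5.65
tcp_pos: [0.6128, -0.2508, 0.198]
ee_rot: [180.0, -27.9, 106.2]
force: [1.3, -4.2, 2.2]
finger_gap: 0.0601
grip_force: 2.7
```

Request:
{"method": "step_arm", "body": {"series": [{"jaw": 6, "slide": [0.26, 0, 0.14], "dr": [0, 0, 0]}, {"jaw": 6, "slide": [0.53, 0, 0.28], "dr": [0, 0, 0]}, {"jaw": 6, "slide": [0.79, 0, 0.42], "dr": [0, 0, 0]}, {"jaw": 6, "slide": [1.06, 0, 0.56], "dr": [0, 0, 0]}, {"jaw": 6, "slide": [1.32, 0, 0.7], "dr": [0, 0, 0]}, {"jaw": 6, "slide": [1.59, 0, 0.84], "dr": [0, 0, 0]}, {"jaw": 6, "slide": [1.85, 0, 0.99], "dr": [0, 0, 0]}, {"jaw": 6, "slide": [2.12, 0, 1.13], "dr": [0, 0, 0]}, {"jaw": 6, "slide": [2.38, 0, 1.27], "dr": [0, 0, 0]}, {"jaw": 6, "slide": [2.65, 0, 1.41], "dr": [0, 0, 0]}]}}

```text
time_s: 6.65
tcp_pos: [0.6044, -0.2219, 0.198]
ee_rot: [180.0, -27.9, 106.2]
force: [1.4, -5.8, 2.4]
finger_gap: 0.0596
grip_force: 2.8
```

```bash
python3 - <<'E'
from h import *
print(where(),arm.sense()['force'])
ob=[];tiles=[]
for n,uv in [('top',(318,208)),('scene',(238,232))]:
    c=cam(n); m=mask(n,'box',uv); f=c[0]
    u0,v0=(210,160) if n=='top' else (190,170)
    f=cv2.resize(f[v0:v0+110,u0:u0+170],(460,298),interpolation=cv2.INTER_CUBIC)[:,:,::-1]; tiles.append(f)
    if m is not None: ob.append((c,m))
cv2.imwrite('pics/z2.png',np.vstack(tiles))
if ob:
    r=fit((.56,-.09,.283),*BOX,ob); x=r.x; print(x,r.fun,'rel',T(BO).T@(x[:2]-BO[:2]),x[2]-BO[2])
E
```

```text
[ 0.00350314 -0.11803642  0.05472301] [ 1.42013422 -5.78176526  2.35074068]
[ 0.56357629 -0.09216777  0.27961959] 0.10849913326033644 rel [ 0.00043816 -0.07039009] -0.0033804117643863596
```

View pics/z2.png

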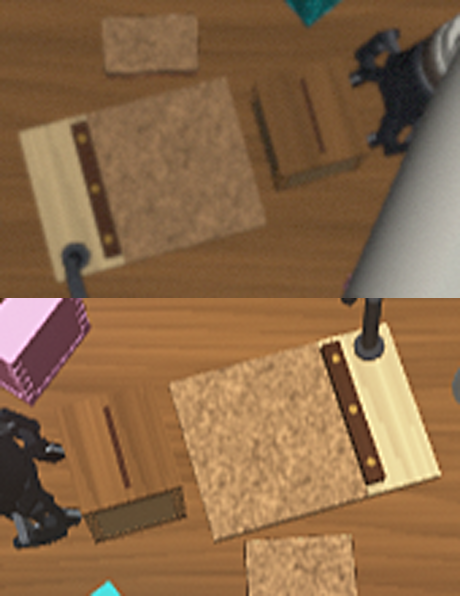

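The box is square to the fingers with about 18–20 mm left to the edge.

Request:
{"method": "step_arm", "body": {"series": [{"jaw": 6, "slide": [0.26, 0, 0.14], "dr": [0, 0, 0]}, {"jaw": 6, "slide": [0.53, 0, 0.28], "dr": [0, 0, 0]}, {"jaw": 6, "slide": [0.79, 0, 0.42], "dr": [0, 0, 0]}, {"jaw": 6, "slide": [1.06, 0, 0.56], "dr": [0, 0, 0]}, {"jaw": 6, "slide": [1.23, 0, 0.66], "dr": [0, 0, 0]}]}}

```text
time_s: 7.35
tcp_pos: [0.6005, -0.2084, 0.1979]
ee_rot: [180.0, -27.9, 106.2]
force: [1.6, -6.7, 3.5]
finger_gap: 0.0601
grip_force: 3.3
```

Request:
{"method": "step_arm", "body": {"series": [{"jaw": 6, "slide": [0.09, 0, 0.05], "dr": [0, 0, 0]}, {"jaw": 6, "slide": [0.18, 0, 0.09], "dr": [0, 0, 0]}, {"jaw": 6, "slide": [0.18, 0, 0.09], "dr": [0, 0, 0]}]}}

```text
time_s: 7.65
tcp_pos: [0.6, -0.2065, 0.1979]
ee_rot: [180.0, -28.0, 106.2]
force: [2.0, -4.1, 2.2]
finger_gap: 0.0598
grip_force: 2.5
```

Request:
{"method": "step_arm", "body": {"series": [{"jaw": 6, "slide": [0.09, 0, 0.05], "dr": [0, 0, 0]}, {"jaw": 6, "slide": [0.09, 0, 0.05], "dr": [0, 0, 0]}]}}

```text
time_s: 7.85
tcp_pos: [0.5997, -0.2056, 0.1979]
ee_rot: [180.0, -27.9, 106.2]
force: [2.0, -4.0, 2.5]
finger_gap: 0.0601
grip_force: 2.7
```

Request:
{"method": "step_arm", "body": {"series": [{"jaw": 6, "slide": [0.09, 0, 0.05], "dr": [0, 0, 0]}, {"jaw": 6, "slide": [0.09, 0, 0.05], "dr": [0, 0, 0]}]}}

```text
time_s: 8.05
tcp_pos: [0.5994, -0.2046, 0.1979]
ee_rot: [180.0, -27.9, 106.2]
force: [2.2, -4.8, 3.2]
finger_gap: 0.0603
grip_force: 2.8
```

Request:
{"method": "step_arm", "body": {"series": [{"jaw": 6, "slide": [0.09, 0, 0.05], "dr": [0, 0, 0]}, {"jaw": 6, "slide": [0.09, 0, 0.05], "dr": [0, 0, 0]}]}}

```text
time_s: 8.25
tcp_pos: [0.5991, -0.2036, 0.1979]
ee_rot: [180.0, -27.9, 106.2]
force: [2.5, -5.4, 3.2]
finger_gap: 0.0599
grip_force: 2.8
```

Request:
{"method": "step_arm", "body": {"series": [{"jaw": 6, "slide": [0.09, 0, 0.05], "dr": [0, 0, 0]}, {"jaw": 6, "slide": [0.09, 0, 0.05], "dr": [0, 0, 0]}]}}

```text
time_s: 8.45
tcp_pos: [0.5988, -0.2027, 0.1979]
ee_rot: [180.0, -27.9, 106.2]
force: [1.5, -5.7, 2.6]
finger_gap: 0.0602
grip_force: 2.9
```

```bash
python3 - <<'E'
from h import *
print(where(),arm.sense()['force'])
ob=[];tiles=[]
for n,uv in [('top',(313,210)),('scene',(245,232))]:
    c=cam(n); m=mask(n,'box',uv); f=c[0]
    if m is not None: ob.append((c,m))
if ob:
    r=fit((.56,-.075,.283),*BOX,ob); x=r.x; print(x,r.fun,'rel',T(BO).T@(x[:2]-BO[:2]),x[2]-BO[2])
E
```

```text
[ 0.00349643 -0.09788716  0.05464181] [ 1.54506116 -5.66911821  2.55719949]
[ 0.55705616 -0.07266624  0.28883456] 0.1621267888205855 rel [-0.00037705 -0.04984363] 0.005834563591996023
```

Request:
{"method": "step_arm", "body": {"series": [{"jaw": 6, "slide": [0.09, 0, 0.05], "dr": [0, 0, 0]}, {"jaw": 6, "slide": [0.18, 0, 0.09], "dr": [0, 0, 0]}]}}

```text
time_s: 8.85
tcp_pos: [0.5983, -0.2015, 0.1981]
ee_rot: [180.0, -27.8, 106.2]
force: [1.6, -14.2, 5.1]
finger_gap: 0.0603
grip_force: 7.7
```

Request:
{"method": "step_arm", "body": {"series": [{"jaw": 6, "slide": [0.09, 0, 0.05], "dr": [0, 0, 0]}, {"jaw": 6, "slide": [0.09, 0, 0.05], "dr": [0, 0, 0]}]}}

```text
time_s: 9.05
tcp_pos: [0.5982, -0.2012, 0.1985]
ee_rot: [179.9, -27.7, 106.2]
force: [2.8, -17.0, 4.0]
finger_gap: 0.06
grip_force: 8.3
```

The box is home against the edge (17 N, both fingers in contact). Next I back off and rise to push height.

Request:
{"method": "step_arm", "body": {"series": [{"jaw": 6, "slide": [-0.9, 0, -0.5], "dr": [0, 0, 0]}, {"jaw": 6, "slide": [-0.9, 0, -0.5], "dr": [0, 0, 0]}, {"jaw": 6, "slide": [0.6, 0, -3.3], "dr": [0, 0, 0]}, {"jaw": 6, "slide": [2.1, 0, -6.2], "dr": [0, 0, 0]}, {"jaw": 6, "slide": [2.1, 0, -6.2], "dr": [0, 0, 0]}, {"jaw": 6, "slide": [2.1, 0, -6.2], "dr": [0, 0, 0]}]}}

```text
time_s: 9.65
tcp_pos: [0.601, -0.2092, 0.2625]
ee_rot: [180.0, -28.0, 106.3]
force: [0.4, 0.4, -0.7]
finger_gap: 0.0598
grip_force: 0.0
```

```bash
python3 - <<'E'
from h import *
s,p,R=cur(); w=where(); print(w,s['force'],s['ee_rot'])
al=28; a=np.radians(al)
ob=[]
for n,uv in [('top',(313,210)),('scene',(245,232))]:
    c=cam(n); m=mask(n,'box',uv)
    if m is not None: ob.append((c,m))
r=fit((.56,-.075,.283),*BOX,ob); x=r.x; print(r.fun,'rel',T(BO).T@(x[:2]-BO[:2]),x[2]-BO[2])
y0=-.0965+.1; h=w[2]
for th in np.arange(0,1.21,.04):
    y=y0-.1*np.cos(th)+(h-.015)*np.sin(th); z=.015+.1*np.sin(th)+(h-.015)*np.cos(th)
    dy,dz=100*(y-w[1]),100*(z-w[2]); print(round(th,2),round(dy*np.cos(a)+dz*np.sin(a),2),round(dy*np.sin(a)-dz*np.cos(a),2))
E
```

```text
[ 0.00370184 -0.10459107  0.11929035] [ 0.35121873  0.43883283 -0.71838687] [179.96473145 -27.99606997 106.27001835]
0.0 rel [ 0.00179801 -0.05290659] -0.2
0.0 0.71 0.38
0.04 1.27 0.23
0.08 1.84 0.11
0.12 2.41 0.01
0.16 2.98 -0.07
0.2 3.55 -0.12
0.24 4.13 -0.16
0.28 4.71 -0.17
0.32 5.29 -0.15
0.36 5.86 -0.11
0.4 6.44 -0.05
0.44 7.01 0.03
0.48 7.58 0.13
0.52 8.14 0.26
0.56 8.7 0.41
0.6 9.25 0.59
0.64 9.8 0.78
0.68 10.33 1.0
0.72 10.86 1.24
0.76 11.37 1.5
0.8 11.88 1.77
0.84 12.38 2.07
0.88 12.86 2.39
0.92 13.33 2.73
0.96 13.78 3.09
1.0 14.22 3.46
1.04 14.65 3.85
1.08 15.06 4.26
1.12 15.45 4.69
1.16 15.82 5.12
1.2 16.18 5.58
```

Request:
{"method": "step_arm", "body": {"series": [{"jaw": 6, "slide": [0.4, 0, 0.2], "dr": [0, 0, 0]}, {"jaw": 6, "slide": [0.7, 0, 0.38], "dr": [0, 0, 0]}, {"jaw": 6, "slide": [0.98, 0, 0.3], "dr": [0, 0, 0]}, {"jaw": 6, "slide": [1.27, 0, 0.23], "dr": [0, 0, 0]}, {"jaw": 6, "slide": [1.55, 0, 0.17], "dr": [0, 0, 0]}, {"jaw": 6, "slide": [1.84, 0, 0.11], "dr": [0, 0, 0]}, {"jaw": 6, "slide": [2.12, 0, 0.06], "dr": [0, 0, 0]}, {"jaw": 6, "slide": [2.41, 0, 0.01], "dr": [0, 0, 0]}]}}

```text
time_s: 10.65
tcp_pos: [0.5948, -0.1888, 0.2736]
ee_rot: [-180.0, -28.0, 106.2]
force: [-0.6, -2.4, -0.8]
finger_gap: 0.0601
grip_force: 0.8
```

```bash
python3 - <<'E'
from h import *
print(where(),arm.sense()['force'])
tiles=[]
for n in('top','scene'):
    f=cam(n)[0]; u0,v0=(210,160) if n=='top' else (190,170)
    tiles.append(cv2.resize(f[v0:v0+110,u0:u0+170],(460,298),interpolation=cv2.INTER_CUBIC)[:,:,::-1])
cv2.imwrite('pics/z3.png',np.vstack(tiles))
E
```

```text
[ 0.00340683 -0.08328402  0.13038527] [-0.55762745 -2.36802991 -0.81495094]
```

View pics/z3.png

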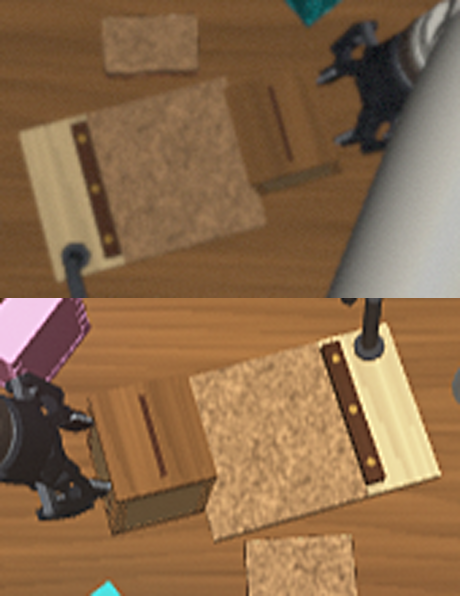

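The box is leaning and tipping square against the edge, at low force (about 2.5 N). I continue along the arc.

Request:
{"method": "step_arm", "body": {"series": [{"jaw": 6, "slide": [0.57, 0, -0.08], "dr": [0, 0, 0]}, {"jaw": 6, "slide": [1.14, 0, -0.13], "dr": [0, 0, 0]}, {"jaw": 6, "slide": [1.72, 0, -0.17], "dr": [0, 0, 0]}, {"jaw": 6, "slide": [2.3, 0, -0.18], "dr": [0, 0, 0]}, {"jaw": 6, "slide": [2.88, 0, -0.16], "dr": [0, 0, 0]}, {"jaw": 6, "slide": [3.45, 0, -0.12], "dr": [0, 0, 0]}, {"jaw": 6, "slide": [4.03, 0, -0.06], "dr": [0, 0, 0]}]}}

```text
time_s: 11.45
tcp_pos: [0.5849, -0.1546, 0.2931]
ee_rot: [180.0, -28.0, 106.2]
force: [0.3, -1.2, -0.3]
finger_gap: 0.0603
grip_force: 0.4
```

Request:
{"method": "step_arm", "body": {"series": [{"jaw": 6, "slide": [0.57, 0, 0.08], "dr": [0, 0, 0]}, {"jaw": 6, "slide": [1.14, 0, 0.18], "dr": [0, 0, 0]}, {"jaw": 6, "slide": [1.7, 0, 0.31], "dr": [0, 0, 0]}, {"jaw": 6, "slide": [2.26, 0, 0.46], "dr": [0, 0, 0]}, {"jaw": 6, "slide": [2.81, 0, 0.64], "dr": [0, 0, 0]}]}}

```text
time_s: 11.95
tcp_pos: [0.5771, -0.1279, 0.3005]
ee_rot: [-180.0, -28.0, 106.2]
force: [0.1, -0.1, -0.7]
finger_gap: 0.0602
grip_force: 0.2
```

```bash
python3 - <<'E'
from h import *
print(where(),arm.sense()['force'])
E
```

```text
[ 0.00339073 -0.01985639  0.15736506] [ 0.11308797 -0.1051579  -0.66775484]
```

Request:
{"method": "step_arm", "body": {"series": [{"jaw": 6, "slide": [0.55, 0, 0.19], "dr": [0, 0, 0]}, {"jaw": 6, "slide": [1.08, 0, 0.41], "dr": [0, 0, 0]}, {"jaw": 6, "slide": [1.61, 0, 0.65], "dr": [0, 0, 0]}, {"jaw": 6, "slide": [2.12, 0, 0.91], "dr": [0, 0, 0]}, {"jaw": 6, "slide": [2.63, 0, 1.18], "dr": [0, 0, 0]}, {"jaw": 6, "slide": [3.13, 0, 1.48], "dr": [0, 0, 0]}, {"jaw": 6, "slide": [3.61, 0, 1.8], "dr": [0, 0, 0]}, {"jaw": 6, "slide": [4.08, 0, 2.14], "dr": [0, 0, 0]}, {"jaw": 6, "slide": [4.08, 0, 2.14], "dr": [0, 0, 0]}, {"jaw": 6, "slide": [4.08, 0, 2.14], "dr": [0, 0, 0]}, {"jaw": 6, "slide": [4.08, 0, 2.14], "dr": [0, 0, 0]}]}}

```text
time_s: 13.05
tcp_pos: [0.5644, -0.0843, 0.3007]
ee_rot: [180.0, -28.0, 106.2]
force: [-0.4, -0.5, 0.5]
finger_gap: 0.06
grip_force: 0.0
```

```bash
python3 - <<'E'
from h import *
print(where(),arm.sense()['force'])
tiles=[]
for n in('top','scene'):
    f=cam(n)[0]; u0,v0=(210,160) if n=='top' else (190,170)
    tiles.append(cv2.resize(f[v0:v0+110,u0:u0+170],(460,298),interpolation=cv2.INTER_CUBIC)[:,:,::-1])
cv2.imwrite('pics/z4.png',np.vstack(tiles))
E
```

```text
[0.00340064 0.02554388 0.15752266] [-0.40054085 -0.46908609  0.47205153]
```

View pics/z4.png

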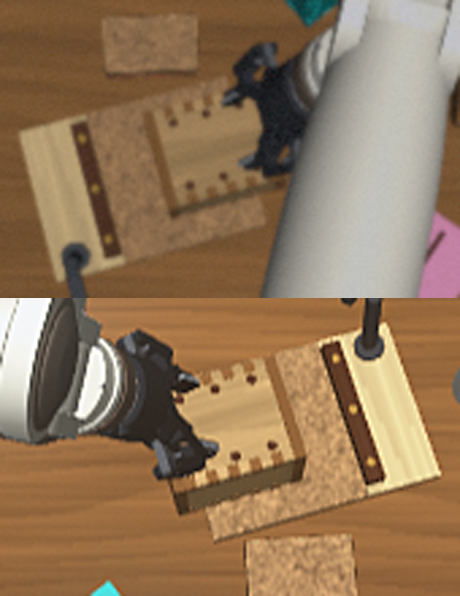

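The box is lying flat and square on the cork with the plugs up. Next I move behind it and down.

Request:
{"method": "step_arm", "body": {"series": [{"jaw": 6, "slide": [-3.3, 0, -1.8], "dr": [0, 0, 0]}, {"jaw": 6, "slide": [-6.6, 0, -3.5], "dr": [0, 0, 0]}, {"jaw": 6, "slide": [-6.6, 0, -3.5], "dr": [0, 0, 0]}, {"jaw": 6, "slide": [-9, 0, 1], "dr": [0, 0, 0]}, {"jaw": 6, "slide": [-11.4, 0, 5.5], "dr": [0, 0, 0]}, {"jaw": 6, "slide": [-11.4, 0, 5.5], "dr": [0, 0, 0]}, {"jaw": 6, "slide": [-11.4, 0, 5.5], "dr": [0, 0, 0]}]}}

```text
time_s: 13.85
tcp_pos: [0.585, -0.1557, 0.199]
ee_rot: [-179.9, -28.1, 106.2]
force: [-0.2, 0.0, 0.9]
finger_gap: 0.06
grip_force: 0.0
```

```bash
python3 - <<'E'
from h import *
s=arm.sense();print(where(),s['force'],s['ee_rot'])
c=cam('wrist'); save(c[0],'w5.png')
LB=((-.055,0,.015),(.055,.135,.115)); ob=[]
for n,uv in [('scene',(275,222)),('top',(290,218))]:
    c=cam(n); m=mask(n,'box',uv)
    if m is not None:
        r=fit((BO[0],BO[1]-.01,.283),*LB,[(c,m)]); print(n,r.fun,'rel',T(BO).T@(r.x[:2]-BO[:2]),r.x[2]-BO[2])
E
```

```text
[ 0.00298801 -0.04860749  0.05593571] [-0.20875256  0.01404984  0.89619754] [-179.89559376  -28.08499156  106.18416959]
scene 0.03423566878980888 rel [-0.00084888 -0.02951571] 0.0013479868066259004
top 0.036325895173845324 rel [ 0.00302904 -0.0277116 ] -0.0016236450024459947
```

View pics/w5.png

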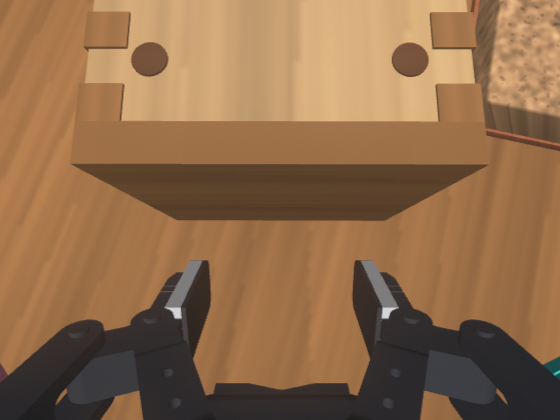

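The underside is about 20 mm ahead of the fingers. The lid has about 63 mm to travel to the stop.

Request:
{"method": "step_arm", "body": {"series": [{"jaw": 6, "slide": [0.35, 0, 0.19], "dr": [0, 0, 0]}, {"jaw": 6, "slide": [0.71, 0, 0.38], "dr": [0, 0, 0]}, {"jaw": 6, "slide": [1.06, 0, 0.56], "dr": [0, 0, 0]}, {"jaw": 6, "slide": [1.32, 0, 0.7], "dr": [0, 0, 0]}, {"jaw": 6, "slide": [1.59, 0, 0.85], "dr": [0, 0, 0]}, {"jaw": 6, "slide": [1.85, 0, 0.99], "dr": [0, 0, 0]}, {"jaw": 6, "slide": [2.12, 0, 1.13], "dr": [0, 0, 0]}, {"jaw": 6, "slide": [2.38, 0, 1.27], "dr": [0, 0, 0]}, {"jaw": 6, "slide": [2.65, 0, 1.41], "dr": [0, 0, 0]}, {"jaw": 6, "slide": [2.91, 0, 1.55], "dr": [0, 0, 0]}, {"jaw": 6, "slide": [3.18, 0, 1.69], "dr": [0, 0, 0]}, {"jaw": 6, "slide": [3.44, 0, 1.83], "dr": [0, 0, 0]}, {"jaw": 6, "slide": [3.71, 0, 1.97], "dr": [0, 0, 0]}, {"jaw": 6, "slide": [3.97, 0, 2.11], "dr": [0, 0, 0]}, {"jaw": 6, "slide": [4.24, 0, 2.25], "dr": [0, 0, 0]}]}}

```text
time_s: 15.6
tcp_pos: [0.5718, -0.1097, 0.1986]
ee_rot: [-180.0, -28.0, 106.2]
force: [0.3, -4.1, -2.1]
finger_gap: 0.06
grip_force: 1.7
```

Request:
{"method": "step_arm", "body": {"series": [{"jaw": 6, "slide": [0.26, 0, 0.14], "dr": [0, 0, 0]}, {"jaw": 6, "slide": [0.53, 0, 0.28], "dr": [0, 0, 0]}, {"jaw": 6, "slide": [0.79, 0, 0.42], "dr": [0, 0, 0]}, {"jaw": 6, "slide": [1.06, 0, 0.56], "dr": [0, 0, 0]}, {"jaw": 6, "slide": [1.32, 0, 0.7], "dr": [0, 0, 0]}, {"jaw": 6, "slide": [1.59, 0, 0.84], "dr": [0, 0, 0]}, {"jaw": 6, "slide": [1.85, 0, 0.99], "dr": [0, 0, 0]}, {"jaw": 6, "slide": [2.12, 0, 1.13], "dr": [0, 0, 0]}, {"jaw": 6, "slide": [2.38, 0, 1.27], "dr": [0, 0, 0]}]}}

```text
time_s: 16.5
tcp_pos: [0.5642, -0.0838, 0.1986]
ee_rot: [-180.0, -28.0, 106.2]
force: [0.9, -2.3, -1.5]
finger_gap: 0.0599
grip_force: 1.5
```

```bash
python3 - <<'E'
from h import *
print(where(),arm.sense()['force'])
LB=((-.055,0,.015),(.055,.135,.115))
for n,uv in [('scene',(300,215)),('top',(270,222))]:
    c=cam(n); m=mask(n,'box',uv)
    if m is not None:
        r=fit((BO[0],BO[1]+.02,.283),*LB,[(c,m)]); print(n,r.fun,'rel',T(BO).T@(r.x[:2]-BO[:2]),r.x[2]-BO[2])
E
```

```text
[0.00334806 0.02608734 0.05543474] [ 0.85686567 -2.3362353  -1.45350381]
scene 0.0354191263282172 rel [-0.00098828  0.02321281] -0.0056762460064643805
top 0.06760270410816438 rel [0.00059575 0.02235277] -0.03172016854041282
```

Request:
{"method": "step_arm", "body": {"series": [{"jaw": 6, "slide": [0.18, 0, 0.09], "dr": [0, 0, 0]}, {"jaw": 6, "slide": [0.35, 0, 0.19], "dr": [0, 0, 0]}, {"jaw": 6, "slide": [0.53, 0, 0.28], "dr": [0, 0, 0]}, {"jaw": 6, "slide": [0.71, 0, 0.38], "dr": [0, 0, 0]}, {"jaw": 6, "slide": [0.79, 0, 0.42], "dr": [0, 0, 0]}]}}

```text
time_s: 17.2
tcp_pos: [0.5619, -0.0754, 0.1988]
ee_rot: [180.0, -28.0, 106.2]
force: [2.1, -4.5, 1.3]
finger_gap: 0.0601
grip_force: 2.5
```

Request:
{"method": "step_arm", "body": {"series": [{"jaw": 6, "slide": [0.09, 0, 0.05], "dr": [0, 0, 0]}, {"jaw": 6, "slide": [0.13, 0, 0.07], "dr": [0, 0, 0]}]}}

```text
time_s: 17.4
tcp_pos: [0.5615, -0.074, 0.1988]
ee_rot: [180.0, -28.0, 106.2]
force: [0.8, -4.7, 1.0]
finger_gap: 0.0599
grip_force: 2.6
```

Request:
{"method": "step_arm", "body": {"series": [{"jaw": 6, "slide": [0.09, 0, 0.05], "dr": [0, 0, 0]}, {"jaw": 6, "slide": [0.09, 0, 0.05], "dr": [0, 0, 0]}]}}

```text
time_s: 17.6
tcp_pos: [0.5612, -0.073, 0.1988]
ee_rot: [180.0, -28.0, 106.2]
force: [1.3, -4.6, 1.9]
finger_gap: 0.0597
grip_force: 2.3
```

Request:
{"method": "step_arm", "body": {"series": [{"jaw": 6, "slide": [0.09, 0, 0.05], "dr": [0, 0, 0]}, {"jaw": 6, "slide": [0.09, 0, 0.05], "dr": [0, 0, 0]}]}}

```text
time_s: 17.8
tcp_pos: [0.561, -0.0724, 0.1989]
ee_rot: [180.0, -27.9, 106.2]
force: [1.3, -8.2, 2.4]
finger_gap: 0.0601
grip_force: 4.0
```

Request:
{"method": "step_arm", "body": {"series": [{"jaw": 6, "slide": [0.09, 0, 0.05], "dr": [0, 0, 0]}, {"jaw": 6, "slide": [0.09, 0, 0.05], "dr": [0, 0, 0]}]}}

```text
time_s: 18.0
tcp_pos: [0.5608, -0.072, 0.199]
ee_rot: [180.0, -27.8, 106.2]
force: [1.2, -13.8, 2.6]
finger_gap: 0.0598
grip_force: 6.6
```

Request:
{"method": "step_arm", "body": {"series": [{"jaw": 6, "slide": [0.06, 0, 0.03], "dr": [0, 0, 0]}, {"jaw": 6, "slide": [0.06, 0, 0.03], "dr": [0, 0, 0]}]}}

```text
time_s: 18.2
tcp_pos: [0.5606, -0.0718, 0.1991]
ee_rot: [180.0, -27.8, 106.2]
force: [1.8, -16.3, 3.3]
finger_gap: 0.0602
grip_force: 8.3
```

Firm at the stop at about 17 N. I'll hold it there and check the pose.

Request:
{"method": "step_arm", "body": {"series": [{"jaw": 6, "slide": [0.02, 0, 0.01], "dr": [0, 0, 0]}, {"jaw": 6, "slide": [0.02, 0, 0.01], "dr": [0, 0, 0]}, {"jaw": 6, "slide": [0.02, 0, 0.01], "dr": [0, 0, 0]}, {"jaw": 6, "slide": [0.02, 0, 0.01], "dr": [0, 0, 0]}, {"jaw": 6, "slide": [0.02, 0, 0.01], "dr": [0, 0, 0]}, {"jaw": 6, "slide": [0.02, 0, 0.01], "dr": [0, 0, 0]}, {"jaw": 6, "slide": [0.02, 0, 0.01], "dr": [0, 0, 0]}, {"jaw": 6, "slide": [0.02, 0, 0.01], "dr": [0, 0, 0]}]}}

```text
time_s: 19.0
tcp_pos: [0.5606, -0.0717, 0.1991]
ee_rot: [180.0, -27.8, 106.2]
force: [1.6, -17.7, 4.3]
finger_gap: 0.06
grip_force: 8.8
```

Request:
{"method": "step_arm", "body": {"series": [{"jaw": 6, "slide": [-0.2, 0, -0.1], "dr": [0, 0, 0]}, {"jaw": 6, "slide": [-0.6, 0, -0.3], "dr": [0, 0, 0]}, {"jaw": 6, "slide": [-1.8, 0, -0.95], "dr": [0, 0, 0]}, {"jaw": 6, "slide": [-4.4, 0, -2.3], "dr": [0, 0, 0]}, {"jaw": 6, "slide": [-7.5, 0, -4], "dr": [0, 0, 0]}, {"jaw": 6, "slide": [-7.5, 0, -4], "dr": [0, 0, 0]}, {"jaw": 6, "slide": [-5.2, 0, -8.4], "dr": [0, 0, 0]}, {"jaw": 6, "slide": [-2.8, 0, -12.8], "dr": [0, 0, 0]}, {"jaw": 6, "slide": [-2.8, 0, -12.8], "dr": [0, 0, 0]}, {"jaw": 6, "slide": [-2.8, 0, -12.8], "dr": [0, 0, 0]}]}}

```text
time_s: 20.0
tcp_pos: [0.5843, -0.1518, 0.2996]
ee_rot: [179.9, -27.9, 106.3]
force: [-0.2, 0.4, -1.1]
finger_gap: 0.0596
grip_force: 0.0
```

```bash
python3 - <<'E'
from h import *
print(where(),arm.sense()['force'])
LB=((-.055,0,.015),(.055,.135,.115)); tiles=[]
for n,uv in [('scene',(305,212)),('top',(265,222))]:
    c=cam(n); m=mask(n,'box',uv); u0,v0=(210,160) if n=='top' else (220,160)
    tiles.append(cv2.resize(c[0][v0:v0+110,u0:u0+170],(460,298),interpolation=cv2.INTER_CUBIC)[:,:,::-1])
    if m is not None:
        r=fit((BO[0],BO[1]+.03,.283),*LB,[(c,m)]); print(n,r.fun,'rel',T(BO).T@(r.x[:2]-BO[:2]),r.x[2]-BO[2])
cv2.imwrite('pics/z6.png',np.vstack(tiles))
E
```

```text
[ 0.00392715 -0.04500545  0.15637706] [-0.18584059  0.44899664 -1.14144079]
scene 0.021392454297938568 rel [0.00102016 0.03420273] -0.002373706541345666
top 0.06269430051813474 rel [0.00173963 0.03565615] -0.01139148701320164
```

View pics/z6.png

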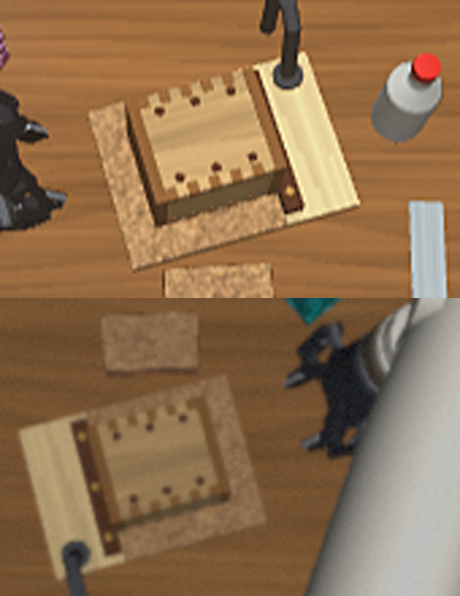

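The box is flush at the stop (underside at y ≈ 35 mm, square) with the plugs up, and the robot is clear. Handing in.

```bash
python3 -c "
from cell import arm
print(arm.hand_in())"
```

```text
the job is handed in; nothing more can be done
None
```

The box lies flat on the cork with its plugs up and its lid flush against the stop, pressed home at about 17–18 N for 0.8 s; the highest reading at any check was about 18 N, the arm is clear, and the job was handed in at about 20 s with no verdict returned.

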